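# Fit the wick and set the diffuser collar

### The arm

A 6-joint arm with a two-finger parallel gripper is mounted at the origin on the work surface. World frame = base frame: x ahead of the robot, y to its left, z up, the work surface at z = 0. Lengths are in m, angles in rad, forces in N, time in s.
With the tool pointing down it reaches from about 0.275 to 0.825 m from the base axis. Payload 4.9 kg.
Tool frame: the origin (TCP) lies midway between the tips of the shut fingers; the grasp point (between the pads) lies 19 mm behind it (bot.grip_depth is the distance from the TCP to the grasp point, in m); z points along the fingers, y is the line along which they close (so a half turn about z gives the same grasp; the last joint's range is limited). The gripper opens to 85 mm and grips with 20 to 120 N. Pads are 22 mm wide; open, the fingers measure 114 mm over their backs; the gripper's body (76 mm by 85 mm) begins 54 mm behind the grasp point. The pads swing forward as they close: fully open they stand 13 mm farther back than shut.
Start: joints at [1.175, 0.326, -0.193, 1.052, 0, 1.437], TCP at [0.142, 0.531, 0.231] pointing down, gripper open.
Joint ranges: [-2.65, 2.65], [-0.97, 1.79], [-1.3, 1.35], [-1.93, 2.1], [-1.47, 1.37], [-3.14, 3.14]. Speed limits (rad/s): [2.57, 2.57, 3.14, 3.14, 3.14, 3.14].

### API

Orientations are given as a unit quaternion [w, x, y, z].
In Python, from cell import bot gives the robot as it stands. Calls block until the motion is done:
- bot.move_pose(position, orientation): joint-space move of the TCP to a pose.
- bot.move_linear(position, speed=0.15, rotation=None, until_force=None): straight line of the TCP; rotation=None keeps the orientation; speed is the mean speed in m/s. With until_force (N) it stops when the force on the tool has changed by that much, and returns True; else False.
- bot.goto_joints(angles): joint-space move.
- bot.set_gripper(opening, grasp_force=None): opening from 0.0 (shut) to 1.0 (fully open); grasp_force is the grip in N (None keeps the last); returns when the fingers have stopped.
- bot.wait(seconds).
- bot.solve_ik(position, orientation): joint angles nearest the present ones, or None.
- bot.camera(name): name is "side" or "top" or "wrist"; returns the picture (480x640x3 uint8, red, green, blue); there is no depth.
- bot.calibration(name): a dict with "mtx" (3x3 intrinsics, pixels), "k1" (the pictures are not rectified: a ray, as slopes to the right and down, at radius r is drawn at 1 + k1 r^2 times it, then the intrinsics apply), "extrinsics" (4x4, takes a point from world to camera coordinates); the wrist camera has in their place "hand_eye" (4x4, takes a point from camera to tool coordinates, whose origin is the TCP and whose axes are the flange's). Camera axes: x right, y down, z forward; pixel columns grow to the right and rows downward; lengths in m; the calibration is good to about 2 mm. A picture is of the moment at which its call begins: read the wrist's pose just before it. calibration takes no time and is no camera call.
A pose or a line that the arm cannot do raises bot.PlanningError and nothing moves.
- bot.close_job(): hands the job in; it is judged then, once.
Trained networks look in the newest picture that a camera, given by its name, has taken for a name from the list of things; names that differ only in an ending like _2 or _b are one class to them, and where a whole thing is asked for, a point or a joint stands for the part that bears it (a point fixed in the world has none). Each returns a list of dicts, best first, with "confidence" (0 to 1); they miss things now and then, are a little off and sometimes report something else, mostly with a low value. They report only what shows in the picture. A call takes as long as a camera call.
- bot.search_frame(camera, thing): "bbox" ([left, top, width, height] in pixels, round what is visible of it).
Readings, each from a call of its own:
- bot.read_clock(): time.
- bot.read_joint_positions(): joint angles.
- bot.read_joint_vel(): joint speeds.
- bot.read_joint_efforts(): joint torques, N m.
- bot.read_position(): TCP position.
- bot.read_tool_rot(): TCP orientation.
- bot.read_ft_force(): force on the tool from outside, world axes, zero at the start.
- bot.read_moment(): the same for the moment, N m.
- bot.read_gripper_width(): opening from 0.0 (shut) to 1.0 (fully open).
- bot.read_finger_force(): force on a finger pad.
Only numpy, scipy, OpenCV 4.12 (cv2) and the standard library are available. Lean on these libraries where they do the work, as an engineer would, in place of code of your own. Each camera call takes 0.05 s, during which the arm holds its last target. There are 200 camera calls.

### The job

Two ceramic wick rods stand on the marble board: find the one that fits through the brass collar of the pink diffuser bottle and slide it fully down into the bottle, leaving the other one standing on the board. Then screw the collar down (clockwise from above) until it bottoms out, back it off a quarter turn so that the bottle can breathe, and finish while still holding the collar there in the gripper. Leave the candle jar, the dropper bottle and the dish where they are.

Things in the scene. Friction and masses are not known exactly. Their poses are not given: they have to be found in the camera images.
- bottle: Pink fluted diffuser bottle, fixed (it cannot move), 80 mm across, on a fixed square wooden foot 130 x 130 x 14 mm. Origin: on the bottle's axis at table level, z up. The bottle's shoulder is at 78 mm and a neck 38 mm across rises from it to 86 mm, all beneath the collar. The rod stands on a floor at 78 mm above the table when fully in (neck bore 28 mm wide there).
- collar_mid (a point): Centre (half-way up, on the axis) of the knurled brass screw collar on top of the bottle: 46 mm outside diameter, 36 mm high, gripped round its outside, with a plain through bore 21.6 mm wide. When bottomed its underside is 88 mm and its top 124 mm above the table, its centre at 106 mm; it rises 0.8 mm per rad as it is unscrewed. The point's x axis runs to a black mark on the collar's rim and turns with the collar.
- collar (a joint): Turn of the collar, rad: 0 = bottomed out against a hard stop, growing as it is unscrewed (anticlockwise from above); it starts loosely on, 1.9 to 2.9 rad out, and stays where it is left (friction about 0.1 N m). A quarter turn is 1.57 rad.
- board: Fixed marble serving board with copper edges, 120 x 210 x 15 mm (x, y, z); origin at the centre of its underside, on the table; its top is 15 mm above the table.
- wick_slim_mid (a point): Centre (half-way up) of the slim cream ceramic wick rod, an upright cylinder 19 mm in diameter, 84 mm high, about 60 g, loose, standing on the board; foot chamfered 1 mm; z along the rod. It passes through the collar's bore. Fully in the bottle its centre is 120 mm and its top 162 mm above the table, so 36 to 38 mm of it stands out above the collar.
- wick_thick_mid (a point): Centre (half-way up) of the thick cream ceramic wick rod, an upright cylinder 25 mm in diameter, 84 mm high, 90 g, loose, standing on the board. Too thick for the collar's bore. The two rods stand 110 to 117 mm apart on the board, either way round.
- candle: Bystander: white candle jar with a dark lid, 72 mm across, 80 mm high, loose; origin at the centre of its underside.
- dropper: Bystander: amber bottle with a black cap, 40 mm across, 100 mm high, loose; origin at the centre of its underside.
- dish: Bystander: terracotta trinket dish, 84 mm across, 35 mm high, loose; origin at the centre of its underside.

How it is judged:
On the way, in this order (a step that is already met when the one before it is completed fails the run):
1. the slim rod stands fully down in the bottle, through the collar, let go (horizontal distance between wick_slim_mid and collar_mid below 0.004 m and z of wick_slim_mid in the frame of bottle below 0.124 m and angle between wick_slim_mid's own z axis and vertical below 0.12 rad and contact force between the fingers and wick_slim below 0.1 N), for 0.2 s.
2. the collar is screwed down until it bottoms out (value of joint collar below 0.1 rad), for 0.2 s.
At the end, for the whole second after the job is handed in: The gripper still holds the collar (more than 2 N), at rest, backed off 1.57 +- 0.3 rad from its stop; the slim rod is upright and fully down in the bottle (within 4 mm of its seat); the thick rod stands upright on the board (value of joint collar between 1.27 and 1.87 rad and velocity of joint collar between -0.05 and 0.05 rad/s and contact force between the fingers and collar above 2 N and horizontal distance between wick_slim_mid and collar_mid below 0.004 m and z of wick_slim_mid in the frame of bottle below 0.124 m and angle between each of wick_slim_mid, wick_thick_mid's own z axis and vertical below 0.12 rad and x of wick_thick_mid in the frame of board between -0.06 and 0.06 m and y of wick_thick_mid in the frame of board between -0.105 and 0.105 m and z of wick_thick_mid in the frame of board between 0.05 and 0.064 m); the arm keeps its last pose, push and grip.
It fails at once if the candle jar is pushed more than 30 mm or tipped over (distance of candle from where it was at the start of the episode above 0.03 m or angle between candle's own z axis and vertical above 0.5 rad).
It fails at once if the dropper bottle is pushed more than 30 mm or tipped over (distance of dropper from where it was at the start of the episode above 0.03 m or angle between dropper's own z axis and vertical above 0.5 rad).
It fails at once if the dish is pushed more than 30 mm or tipped over (distance of dish from where it was at the start of the episode above 0.03 m or angle between dish's own z axis and vertical above 0.5 rad).
It also fails if it takes over 72 s, if anything falls off the work surface, if the arm or the gripper's body presses on something with over 40 N, if the wrist force passes 120 N, or if a joint passes its speed limit or range.

## Working session

There is one attempt and no reset: what is moved stays moved. The work goes in short steps, each a Python script; the robot and the scene stay as the last script left them, time stands still between calls to the robot, and variables do not carry over. Pictures are saved under pics/ and viewed, at most 10 in all, crops included, and the job is handed in when it is done.

```bash
ls; mkdir -p pics
python3 - <<'E'
from cell import bot
import cv2,numpy as np
for c in ["top","side"]:
    im=bot.camera(c); cv2.imwrite(f"pics/{c}0.png",im[:,:,::-1])
    k=bot.calibration(c); print(c,np.round(k["mtx"],1).tolist(),k["k1"],np.round(k["extrinsics"],3).tolist())
    for t in ["bottle","collar_mid","board","wick_slim_mid","wick_thick_mid","candle","dropper","dish"]:
        print(t,[(np.round(d["bbox"],0).tolist(),round(d["confidence"],2)) for d in bot.search_frame(c,t)][:3])
k=bot.calibration("wrist");print(k)
print(bot.read_tool_rot(),bot.read_position(),bot.read_clock())
E
```

```text
pics
top [[547.8, 0.0, 318.4], [0.0, 547.8, 235.4], [0.0, 0.0, 1.0]] -0.009572552883015797 [[0.003, -1.0, 0.018, -0.05], [-0.999, -0.004, -0.05, 0.565], [0.05, -0.017, -0.999, 1.327], [0.0, 0.0, 0.0, 1.0]]
bottle [([322.0, 248.0, 62.0, 59.0], 0.63)]
collar_mid [([347.0, 268.0, 24.0, 22.0], 0.86)]
board [([190.0, 227.0, 94.0, 77.0], 0.78)]
wick_slim_mid [([247.0, 242.0, 13.0, 11.0], 0.56)]
wick_thick_mid [([204.0, 264.0, 15.0, 8.0], 0.71)]
candle [([305.0, 158.0, 28.0, 33.0], 0.87)]
dropper [([201.0, 189.0, 21.0, 21.0], 0.68)]
dish [([437.0, 223.0, 37.0, 34.0], 0.95)]
side [[620.7, 0.0, 315.5], [0.0, 620.7, 235.0], [0.0, 0.0, 1.0]] -0.1610825700869596 [[0.78, -0.626, 0.005, -0.468], [-0.467, -0.587, -0.661, 0.317], [0.417, 0.513, -0.75, 0.903], [0.0, 0.0, 0.0, 1.0]]
bottle [([248.0, 286.0, 108.0, 105.0], 0.66)]
collar_mid [([287.0, 289.0, 34.0, 38.0], 0.9), ([249.0, 200.0, 13.0, 38.0], 0.57)]
board [([164.0, 189.0, 122.0, 84.0], 0.78)]
wick_slim_mid [([250.0, 201.0, 9.0, 36.0], 0.68), ([285.0, 290.0, 37.0, 37.0], 0.56)]
wick_thick_mid [([190.0, 177.0, 24.0, 42.0], 0.66)]
candle [([359.0, 199.0, 42.0, 57.0], 0.6)]
dropper [([261.0, 138.0, 23.0, 48.0], 0.84)]
dish [([425.0, 380.0, 48.0, 52.0], 0.95), ([248.0, 200.0, 14.0, 36.0], 0.28)]
{'mtx': array([[371.14897382,   0.        , 322.74836942],
       [  0.        , 371.14897382, 239.37039333],
       [  0.        ,   0.        ,   1.        ]]), 'k1': 0.006144170423262302, 'hand_eye': array([[-2.76112530e-05, -9.48691754e-01, -3.16202396e-01,
         8.15196581e-02],
       [ 9.99999944e-01, -1.31723173e-04,  3.07883296e-04,
        -2.76017273e-05],
       [-3.33737527e-04, -3.16202370e-01,  9.48691704e-01,
        -1.42189026e-01],
       [ 0.00000000e+00,  0.00000000e+00,  0.00000000e+00,
         1.00000000e+00]])}
[-4.68808896e-06  1.30525704e-01  9.91444926e-01  1.72890082e-05] [0.14233444 0.53129102 0.2312886 ] 0.9
```

View pics/top0.png

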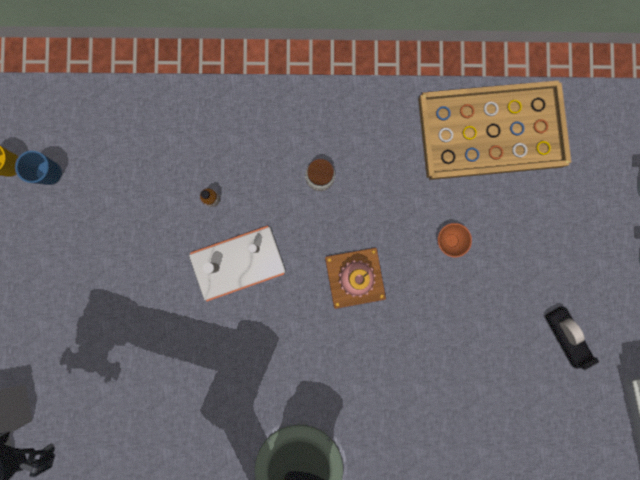

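View pics/side0.png

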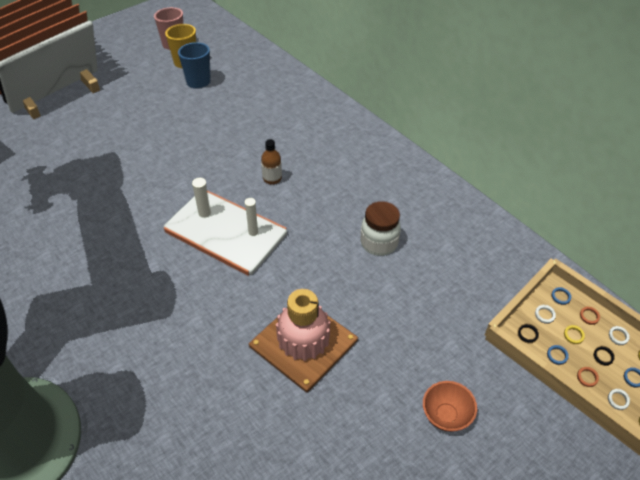

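The slim rod is the right-hand one: top image (254,246), side image (251,217). The thick rod is at (209,267) top and (202,198) side. The collar is at (359,280) top and (303,308) side, and the networks agree with all three. Next I'll triangulate, then refine with the wrist camera.

```bash
cat > h.py <<'E'
from cell import bot
import cv2,numpy as np
from scipy.optimize import least_squares
from scipy.spatial.transform import Rotation as R
def q(yaw):  # tool down, tool x at angle yaw
    r=R.from_euler('z',yaw)*R.from_matrix(np.diag([1,-1,-1])); x,y,z,w=r.as_quat(); return [w,x,y,z]
def Tw():
    p=bot.read_position(); w,x,y,z=bot.read_tool_rot()
    T=np.eye(4);T[:3,:3]=R.from_quat([x,y,z,w]).as_matrix();T[:3,3]=p; return T
def cam(c,T=None):
    k=bot.calibration(c)
    E=k["extrinsics"] if c!="wrist" else np.linalg.inv(T@k["hand_eye"])
    return k["mtx"],k["k1"],E
def proj(C,P):
    M,k1,E=C; P=np.atleast_2d(P); X=P@E[:3,:3].T+E[:3,3]; s=X[:,:2]/X[:,2:]
    s=s*(1+k1*(s**2).sum(1,keepdims=True)); return s@M[:2,:2].T+M[:2,2]
def cyl(x,y,z,d,h):
    a=np.linspace(0,2*np.pi,72); c=np.c_[x+d/2*np.cos(a),y+d/2*np.sin(a)]
    return np.vstack([np.c_[c,0*a+z-h/2],np.c_[c,0*a+z+h/2]])
def bb(C,P):
    u=proj(C,P); lo,hi=u.min(0),u.max(0); return np.r_[lo,hi]
def fit(obs,z,d,h,x0=(0.5,0.1)):   # obs: list of (C,bbox); fit xy so that cylinder's bbox matches
    B=lambda b:np.array([b[0],b[1],b[0]+b[2],b[1]+b[3]])
    f=lambda v:np.concatenate([bb(C,cyl(v[0],v[1],z,d,h))-B(b) for C,b in obs])
    s=least_squares(f,x0,loss='soft_l1',f_scale=2); return s.x,np.round(f(s.x),1)
S=dict(wick_slim_mid=(.057,.019,.084),wick_thick_mid=(.057,.025,.084),collar_mid=(.1079,.046,.036))
E
cat > m.py <<'E'
from h import *
C={c:cam(c) for c in("top","side")}
for t,b in dict(collar_mid=([347,268,24,22],[287,289,34,38]),wick_slim_mid=([247,242,13,11],[250,201,9,36]),wick_thick_mid=([204,264,15,8],[190,177,24,42])).items():
    for o in ([0],[1],[0,1]):
        print(t,o,*fit([(C[["top","side"][i]],b[i]) for i in o],*S[t]))
E
python3 m.py
```

```text
collar_mid [0] [ 0.4619576  -0.13857634] [ 1.2  0.6 -1.1 -0.6]
collar_mid [1] [ 0.46383732 -0.14078824] [ 1.7 -0.2 -1.7  0.2]
collar_mid [0, 1] [ 0.46299245 -0.13996938] [ 1.8  0.2 -0.5 -1.1  0.9 -0.2 -2.5  0.1]
wick_slim_mid [0] [0.53359907 0.10574037] [ 0.7  1.  -0.7 -1. ]
wick_slim_mid [1] [0.53546614 0.09764351] [-2.1 -1.5  2.4  1.4]
wick_slim_mid [0, 1] [0.53452082 0.10244679] [ 2.1  0.6  0.6 -1.4 -4.1 -2.7  0.5  0.1]
wick_thick_mid [0] [0.48563327 0.20382044] [-0.9 -1.5  1.   1.5]
wick_thick_mid [1] [0.48820381 0.20466768] [ 2.4  0.7 -2.7 -0.7]
wick_thick_mid [0, 1] [0.48693866 0.20432318] [-1.1 -2.1  0.8  0.9  1.9  1.1 -3.2 -0.3]
```

```bash
cat > v.py <<'E'
from h import *
import json
O={}
A=np.radians(115)
plan=[("collar_mid",(.463,-.140),A-.4),("collar_mid",(.463,-.140),A-.4-np.pi),("wick_slim_mid",(.534,.102),A-np.pi),("wick_slim_mid",(.534,.102),A)]
for i,(t,p,y) in enumerate(plan):
    bot.move_pose([*p,.25],q(y)); bot.wait(.2)
    T=Tw(); im=bot.camera("wrist"); cv2.imwrite(f"pics/w{i}.png",im[:,:,::-1])
    C=cam("wrist",T); r=bot.search_frame("wrist",t)
    print(t,[(np.round(d["bbox"],1).tolist(),round(d["confidence"],2)) for d in r],bb(C,cyl(*p,*S[t])).round(1))
    if r: O.setdefault(t,[]).append((C,r[0]["bbox"])); print(fit(O[t][-1:],*S[t],p))
for t in O: print(t,fit(O[t],*S[t],(.5,.0)))
print(bot.read_clock(),np.round(bot.read_joint_positions(),2))
E
python3 v.py; python3 -c "
import cv2,numpy as np
cv2.imwrite('pics/c.png',cv2.resize(np.vstack([np.hstack([cv2.imread(f'pics/w{i}.png') for i in a]) for a in((0,1),(2,3))]),(800,600),interpolation=cv2.INTER_AREA))"
```

```text
collar_mid [([291.4, 188.6, 62.5, 67.8], 0.95), ([338.5, 0.0, 30.1, 7.9], 0.23)] [292.2 191.2 353.5 259.3]
(array([ 0.46278863, -0.13772068]), array([ 0.5, -0.2, -0.5,  0.1]))
collar_mid [([292.3, 197.3, 62.5, 65.9], 0.85)] [291.8 190.3 353.2 258.4]
(array([ 0.46204444, -0.1351235 ]), array([ 0.7, -1.2, -0.7,  1.1]))
wick_slim_mid [([310.5, 200.3, 21.2, 37.4], 0.91)] [310.4 190.6 333.5 232.7]
(array([0.53198718, 0.10801872]), array([-0.9, -3.7,  0.9,  2.2]))
wick_slim_mid [([314.7, 189.3, 17.8, 35.0], 0.75)] [311.3 189.7 334.5 231.6]
(array([0.53271172, 0.10617709]), array([-2.8, -3.8,  2.8,  2.3]))
collar_mid (array([ 0.46243898, -0.13660286]), array([ 0.1, -1.5, -0.9, -1.2,  0.2, -2.9, -1.1, -0.7]))
wick_slim_mid (array([0.53237767, 0.10711295]), array([-0.9, -4.6,  0.9,  1.1, -2.6, -4.8,  2.9,  1.2]))
11.025 [ 0.05  0.3  -0.18  1.09 -0.    1.19]
```

View pics/c.png

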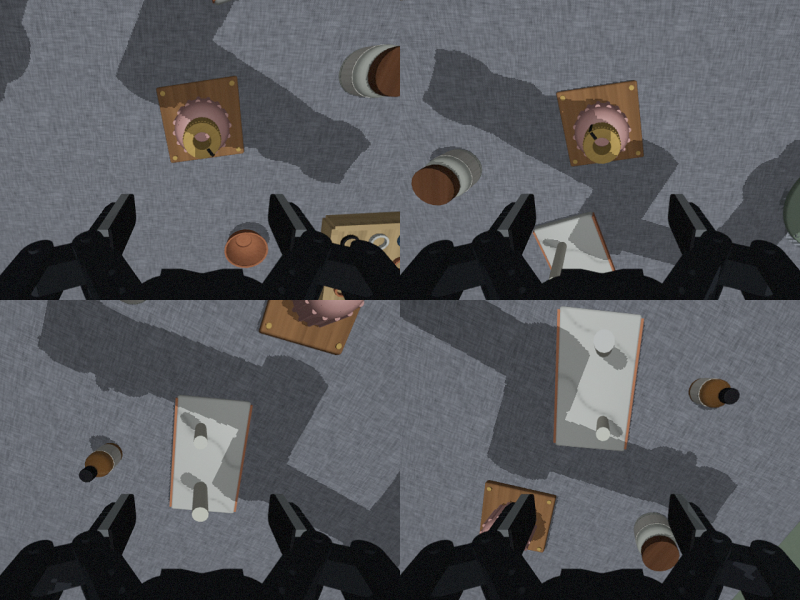

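Composite: the slim rod is at about (321,220) in w2 and (325,215) in w3, with the thick rod further away or nearer by turns. The collar is at about (322,220) in both collar views. I'll enlarge crops to pick the top-disc edges more precisely.

```bash
python3 -c "
import cv2,numpy as np
c=[cv2.resize(cv2.imread(f'pics/w{i}.png')[180:270,270:380],(400,327)[:2] if 0 else None,fx=3.6,fy=3.3,interpolation=cv2.INTER_CUBIC) for i in range(4)]
cv2.imwrite('pics/d.png',np.vstack([np.hstack(c[:2]),np.hstack(c[2:])]));print(c[0].shape)"
```

```text
(297, 396, 3)
```

View pics/d.png

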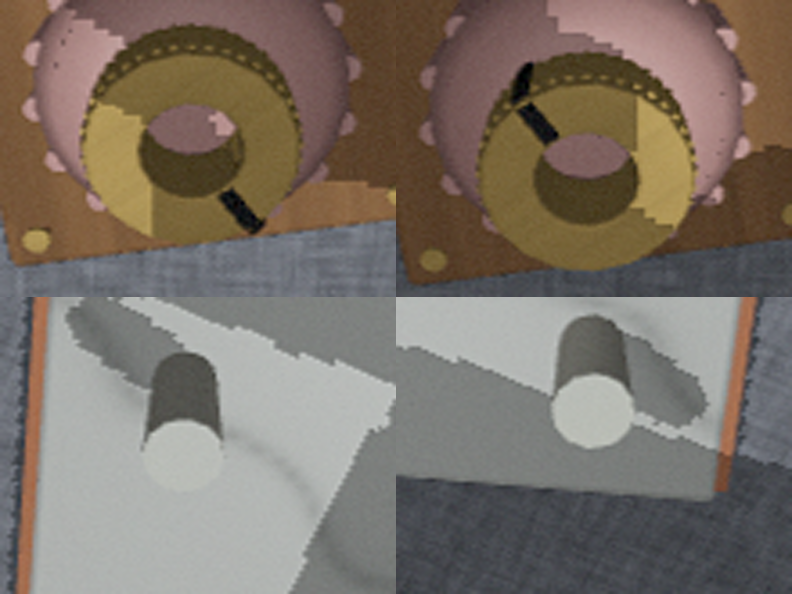

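Disc centres read from the crops (full-image pixels): collar top (323.0,225.1) in w0 and (322.5,233.5) in w1; slim rod top (320.4,227.8) in w2 and (324.3,214.1) in w3.

```bash
cat > n.py <<'E'
from h import *
A=np.radians(115)
def Tn(p,y):
    w,x,yy,z=q(y);T=np.eye(4);T[:3,:3]=R.from_quat([x,yy,z,w]).as_matrix();T[:3,3]=[*p,.25];return T
print(np.round(Tw()-Tn((.534,.102),A),4).tolist())
D=[("col",(.463,-.140),A-.4,(323.,225.1),.1259),("col",(.463,-.140),A-.4-np.pi,(322.5,233.5),.1259),("slim",(.534,.102),A-np.pi,(320.4,227.8),.099),("slim",(.534,.102),A,(324.3,214.1),.099)]
Cs=[cam("wrist",Tn(d[1],d[2])) for d in D]
for s in ([0],[1],[2],[3],[0,1],[2,3]):
    r=least_squares(lambda v:np.concatenate([(proj(Cs[i],[*v,D[i][4]])-D[i][3]).ravel() for i in s]),(.5,0))
    print(D[s[0]][0],s,r.x.round(4),r.fun.round(2))
E
python3 n.py
```

```text
[[-0.0, -0.0, 0.0001, 0.0], [-0.0, 0.0, -0.0, 0.0], [-0.0001, 0.0001, 0.0, 0.0], [0.0, 0.0, 0.0, 0.0]]
col [0] [ 0.4629 -0.136 ] [0. 0.]
col [1] [ 0.4632 -0.1374] [-0. -0.]
slim [2] [0.5333 0.1085] [-0.  0.]
slim [3] [0.5327 0.1074] [-0. -0.]
col [0, 1] [ 0.4631 -0.1367] [0.18 0.86 0.18 0.88]
slim [2, 3] [0.533  0.1079] [ 0.57 -0.42  0.56 -0.41]
```

```bash
cat > g.py <<'E'
from h import *
A=np.radians(115); p=(.533,.1079)
bot.set_gripper(.6,20)
bot.move_linear([*p,.12],.15); bot.move_linear([*p,.068],.06)
bot.set_gripper(0,20); print(bot.read_gripper_width(),bot.read_finger_force(),bot.read_ft_force())
bot.set_gripper(.45)
bot.move_linear([*p,.068],.1,rotation=q(A+np.pi/2)) 
bot.set_gripper(0,30); print(bot.read_gripper_width(),bot.read_finger_force(),bot.read_ft_force())
bot.move_linear([*p,.2],.12)
print(bot.read_gripper_width(),bot.read_finger_force(),bot.read_ft_force(),bot.read_clock())
bot.wait(.1);cv2.imwrite("pics/g.png",bot.camera("wrist")[:,:,::-1])
E
python3 g.py
```

```text
0.21794771461617327 20.96739560365677 [ 0.0669931  -0.20094811  2.88052741]
0.2146238977841652 29.237824380397797 [-0.67542206 -0.07750593  1.4394979 ]
0.21661080477501599 29.257563650608063 [ 0.1953294   0.51156668 -0.65471923] 17.475
```

View pics/g.png

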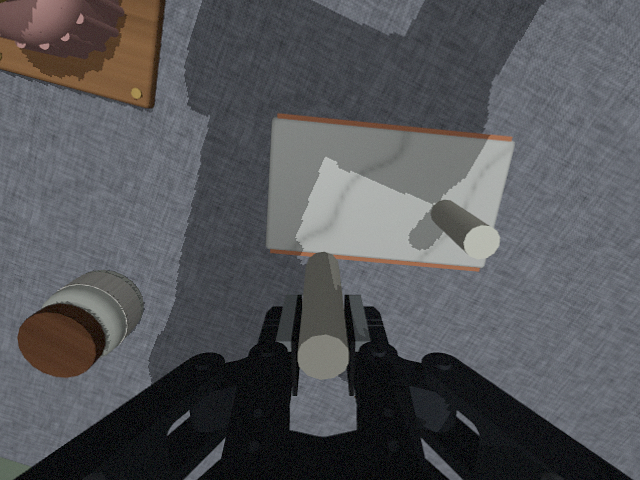

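The slim rod (image (323,355) at its top) is held upright, and the thick rod still stands at (480,240). Now the insertion, with a force-guarded spiral search.

```bash
cat > i.py <<'E'
from h import *
p=np.array([.4631,-.1367])
P=bot.read_position()
bot.move_linear([P[0],P[1],.215],.15); bot.move_linear([*p,.215],.2); bot.move_linear([*p,.184],.1)
offs=[(0,0)]+[(r*np.cos(a),r*np.sin(a)) for r,n in((.0009,6),(.0018,10)) for a in np.arange(n)*2*np.pi/n]
for o in offs:
    c=p+o
    bot.move_linear([*c,.1815],.05)
    hit=bot.move_linear([*c,.168],.02,until_force=5); z=bot.read_position()[2]
    print(np.round(o,4),hit,round(z,4),np.round(bot.read_ft_force(),1),np.round(bot.read_moment(),2))
    if not hit: break
    if bot.read_clock()>35: break
print(bot.read_clock(),bot.read_gripper_width())
E
python3 i.py
```

```text
[0 0] False 0.168 [ 0.5  0.4 -0.3] [-0.04 -0.   -0.05]
20.8333 0.21117756153029188
```

```bash
cat > j.py <<'E'
from h import *
p=np.array([.4631,-.1367])
hit=bot.move_linear([*p,.1305],.04,until_force=6)
print(hit,bot.read_position(),np.round(bot.read_ft_force(),1),np.round(bot.read_moment(),2))
bot.set_gripper(.45); bot.wait(.4)
print(np.round(bot.read_ft_force(),1),bot.read_finger_force(),bot.read_clock())
bot.move_linear([*p,.215],.15)
bot.wait(.1);T=Tw();cv2.imwrite("pics/j.png",bot.camera("wrist")[:,:,::-1])
C=cam("wrist",T); print(proj(C,[[*p,.162],[*p,.126],[*p,.078]]).round(1).tolist(),bot.read_clock(),np.round(bot.read_joint_positions(),2))
E
python3 j.py
```

```text
True [ 0.46271661 -0.13652708  0.13100446] [0.2 1.6 5.2] [ 0.06  0.2  -0.04]
[ 0.9 -0.3 -0.3] 0.0 22.45
[[320.9, 268.7], [320.9, 247.5], [321.0, 226.9]] 23.3167 [-0.44  0.22 -0.39  0.97  0.   -0.88]
```

View pics/j.png

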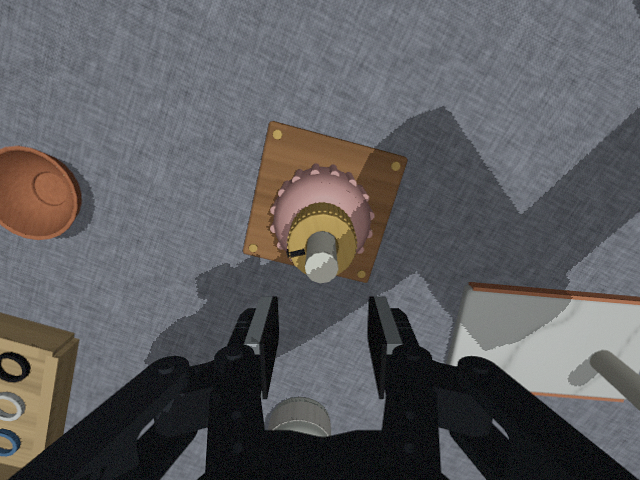

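The rod is seated: its top is at (320,267), against a predicted (321,269). The collar's mark is at (295,253). Now I'll grip the collar.

```bash
cat > k.py <<'E'
from h import *
p=np.array([.4631,-.1367])
bot.set_gripper(.9)
bot.move_linear([*p,.12],.15); hit=bot.move_linear([*p,.0965],.05,until_force=8)
print(hit,np.round(bot.read_ft_force(),1),np.round(bot.read_moment(),2))
bot.set_gripper(0,40); bot.wait(.2)
print(bot.read_gripper_width(),bot.read_finger_force(),bot.read_position(),np.round(bot.read_ft_force(),1),np.round(bot.read_moment(),2),bot.read_clock())
E
python3 k.py
```

```text
False [-0.1 -0.2  0.4] [0.02 0.03 0.04]
0.5335634403370622 40.08937616832554 [ 0.46314291 -0.13632744  0.09717324] [-1.4  2.2  6. ] [0.35 0.35 0.06] 25.7667
```

```bash
cat > t.py <<'E'
from h import *
j0=np.array(bot.read_joint_positions()); z0=.0965; p=[.4631,-.1367]; y0=np.radians(205)
def turn(a,w=1.2):   # a>0 clockwise
    bot.move_linear([*p,z0-.0008*a],.02,rotation=q(y0-a)); bot.wait(.05)
    m=bot.read_moment(); print(round(a,2),round(bot.read_joint_positions()[5],3),np.round(m,2),np.round(bot.read_ft_force(),1),round(bot.read_clock(),2)); return m[2]
a=0
for a in (.5,1.0,1.6): m=turn(a)
while a<3.2 and bot.read_clock()<50:
    a+=.1; m=turn(a)
    if abs(m)>.45: break
print("END",a,bot.read_finger_force(),bot.read_gripper_width())
E
python3 t.py
```

```text
0.5 -0.376 [ 0.42  0.29 -0.11] [-1.9  1.7  5.8] 26.47
1.0 0.124 [ 0.39  0.27 -0.11] [-1.   2.   5.5] 27.17
1.6 0.724 [ 0.33  0.28 -0.17] [-1.1  0.2  4.4] 27.97
1.7 0.824 [ 0.35  0.3  -0.13] [-2.1  1.1  5.2] 28.27
1.8 0.924 [ 0.29  0.26 -0.08] [-1.3  1.1  4.8] 28.57
1.9 1.024 [ 0.31  0.29 -0.11] [-1.   1.7  5.6] 28.87
2.0 1.124 [ 0.34  0.31 -0.07] [-1.7  1.5  6.1] 29.17
2.1 1.222 [-0.3   0.6   0.19] [-2.2 -1.6  5.9] 29.47
2.2 1.321 [-0.38  0.67  0.21] [-3.2 -1.   6.5] 29.77
2.3 1.422 [-0.18  0.54  0.  ] [-3.5 -1.2  5.3] 30.07
2.4 1.522 [-0.14  0.65  0.  ] [-2.7 -0.8  6.1] 30.37
2.5 1.62 [-0.11  0.64  0.89] [-3.6  0.   6.8] 30.67
END 2.500000000000001 43.44710913486779 0.5133388108287879
```

```bash
cat > u.py <<'E'
from h import *
bot.wait(.1);T=Tw();im=bot.camera("wrist");top=bot.camera("top")
print(np.round(bot.read_moment(),2),np.round(bot.read_ft_force(),1),bot.read_finger_force(),bot.read_gripper_width())
a=cv2.resize(im[140:300,220:420],None,fx=3,fy=3,interpolation=cv2.INTER_CUBIC)[:,:,::-1]
b=cv2.resize(bot.camera("side")[250:410,260:325+20],(255,480),interpolation=cv2.INTER_CUBIC)[:,:,::-1] 
a=cv2.resize(im[150:390,230:410],None,fx=2.5,fy=2.5,interpolation=cv2.INTER_CUBIC)[:,:,::-1]
b=cv2.resize(bot.camera("side")[240:400,240:340],(345,600)[:2],interpolation=cv2.INTER_CUBIC)[:,:,::-1]
cv2.imwrite("pics/u.png",np.hstack([a,b])); print(a.shape)
c=np.array([.4631,-.1367,.124])
print(((proj(cam("wrist",T),[c,[*c[:2],.162]])-[230,150])*2.5).round())
for nm,i in(("now",0),):
  for yaw in range(0,360,45): print(yaw,((proj(cam("wrist",T),c+.018*np.array([np.cos(np.radians(yaw)),np.sin(np.radians(yaw)),0]))-[230,150])*2.5).round().tolist())
# initial mark yaw from j.png view
w,x,yy,z=q(np.radians(205));Tj=np.eye(4);Tj[:3,:3]=R.from_quat([x,yy,z,w]).as_matrix();Tj[:3,3]=[*c[:2],.215];Cj=cam("wrist",Tj)
s=least_squares(lambda v:(proj(Cj,[v[0],v[1],.126])-(297,252.5)).ravel(),(.46,-.14)).x-c[:2]; print("mark0",s,np.degrees(np.arctan2(s[1],s[0])))
E
python3 u.py
```

```text
[-0.04  0.63  0.9 ] [-2.8 -1.1  7.8] 43.44730054959655 0.5154631103025248
(600, 450, 3)
[[234. 510.]
 [235. 733.]]
0 [[347.0, 459.0]]
45 [[273.0, 404.0]]
90 [[173.0, 412.0]]
135 [[113.0, 479.0]]
180 [[126.0, 560.0]]
225 [[199.0, 609.0]]
270 [[291.0, 602.0]]
315 [[353.0, 541.0]]
mark0 [ 0.01181619 -0.01362537] -49.067528555964635
```

View pics/u.png

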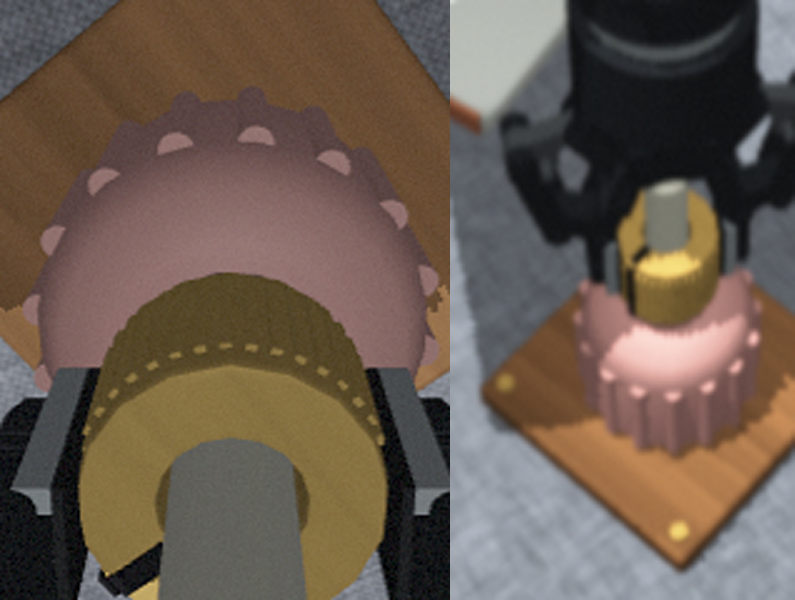

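The mark has gone to about yaw 185° (crop (130,570)), which is about 2.2 rad clockwise, while the gripper turned 2.5 rad. The moment is now 0.9 N m, so the collar seems to be at its stop with some pad slip. To confirm, I'll grip harder and push slightly further.

```bash
cat > s.py <<'E'
from h import *
p=[.4631,-.1367]; y0=np.radians(205)
def mark():
    T=Tw();im=bot.camera("wrist");C=cam("wrist",T); g=im.astype(float).sum(2)
    yaw=np.radians(np.arange(0,360,2)); v=[]
    for a in yaw:
        P=np.array([[p[0]+r*np.cos(a),p[1]+r*np.sin(a),.124] for r in(.015,.017,.019,.021)])
        u=proj(C,P).round().astype(int); ok=(u[:,1]<480)&(u[:,0]<640); v.append(g[u[ok,1],u[ok,0]].mean() if ok.all() else 999)
    o=np.argsort(v)[:6]; return np.degrees(yaw[o]).round().tolist(),np.array(v)[o].round().tolist()
print(mark())
bot.set_gripper(0,80); bot.wait(.2); print(bot.read_gripper_width(),np.round(bot.read_moment(),2))
for a in (2.54,2.58,2.62):
    bot.move_linear([*p,.0945],.02,rotation=q(y0-a)); bot.wait(.05)
    m=bot.read_moment(); print(a,np.round(bot.read_joint_positions()[5],3),np.round(m,2),np.round(bot.read_ft_force(),1),round(bot.read_clock(),2))
    if abs(m[2])>1.6: break
print(mark(),bot.read_finger_force(),bot.read_gripper_width())
E
python3 s.py
```

```text
([184.0, 192.0, 186.0, 188.0, 190.0, 182.0], [59.0, 60.0, 74.0, 78.0, 80.0, 129.0])
0.513595905534394 [-0.03  0.73  0.91]
2.54 1.654 [-0.25  0.77  2.99] [-3.6 -0.6  8. ] 31.73
([188.0, 186.0, 192.0, 184.0, 190.0, 194.0], [68.0, 74.0, 74.0, 78.0, 80.0, 109.0]) 80.98888657987118 0.5153314783766025
```

Confirmed at the stop: 3 N m after a further 0.03 rad and the mark hasn't moved from 188°. Backing off a quarter turn.

```bash
cat > f.py <<'E'
from h import *
exec(open("s.py").read().split("print(mark())")[0])
bot.wait(.2)
for a in (2.0,1.45,.93):
    bot.move_linear([*p,.0945+.0008*(2.5-a)],.02,rotation=q(y0-a)); bot.wait(.1)
    print(a,np.round(bot.read_joint_positions()[5],3),np.round(bot.read_moment(),2),np.round(bot.read_ft_force(),1),bot.read_finger_force())
    print(mark())
bot.wait(.4)
im=bot.camera("wrist"); s=bot.camera("side"); 
cv2.imwrite("pics/f.png",np.hstack([cv2.resize(im[150:390,230:410],None,fx=2.5,fy=2.5),cv2.resize(s[160:340,170:360-85],(350,600))])[:,:,::-1])
print(bot.read_clock(),bot.read_joint_vel())
E
python3 f.py
```

```text
2.0 1.122 [0.06 0.54 0.08] [-2.1  1.6  7.3] 80.3706638328731
([212.0, 220.0, 214.0, 218.0, 216.0, 222.0], [53.0, 54.0, 59.0, 64.0, 67.0, 93.0])
1.45 0.572 [0.12 0.48 0.06] [-1.9  0.6  7.1] 80.31749989022501
([244.0, 250.0, 248.0, 246.0, 252.0, 254.0], [48.0, 54.0, 64.0, 68.0, 88.0, 121.0])
0.93 0.052 [0.21 0.33 0.11] [-2.   0.8  6.7] 80.33205531653948
([280.0, 276.0, 282.0, 278.0, 284.0, 286.0], [46.0, 48.0, 54.0, 62.0, 85.0, 94.0])
34.9917 [ 7.83679247e-06 -1.06504920e-03  6.99864813e-04 -2.73197206e-04
 -7.49182410e-04 -1.84891137e-03]
```

View pics/f.png

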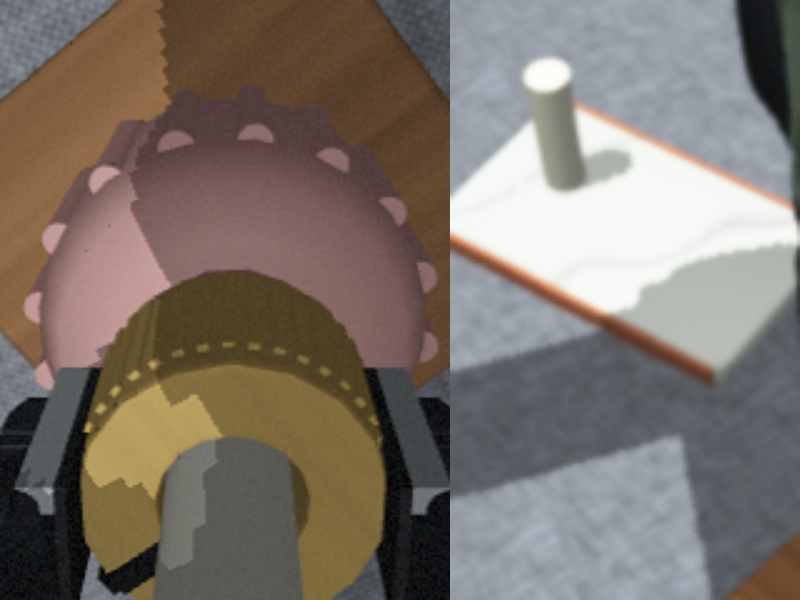

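The mark turned from 188° to 280° (1.6 rad), with the collar held at 80 N and at rest. The rod is seated, and the thick rod stands on the board (crop (555,125)).

```bash
python3 -c "
from cell import bot
print(bot.close_job())"
```

```text
the job is handed in; nothing more can be done
None
```

I handed the job in at about 35 s of the 72 s allowed, with no verdict returned: the slim rod is fully down in the bottle, the collar was screwed to its stop and backed off about 1.6 rad, and the gripper still holds it; the thick rod still stands on the board.

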